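# Press the spacer jar home in its sprung keeper and hold it

### The arm

A 6-joint arm with a two-finger parallel gripper is mounted at the origin on the work surface. World frame = base frame: x ahead of the robot, y to its left, z up, the work surface at z = 0. Lengths are in mm, angles in rad, forces in N, time in s.
With the tool pointing down it reaches from about 300 to 750 mm from the base axis. Payload 8.5 kg.
Tool frame: the origin (TCP) lies midway between the tips of the shut fingers; the grasp point (between the pads) lies r.tcp_to_grasp behind it (r.tcp_to_grasp is the distance from the TCP to the grasp point, in mm); z points along the fingers, y is the line along which they close (so a half turn about z gives the same grasp; the last joint's range is limited). The gripper opens to 85 mm and grips with 20 to 120 N. Pads are 22 mm wide; open, the fingers measure 114 mm over their backs; the gripper's body (76 mm by 85 mm) begins 54 mm behind the grasp point. The pads swing forward as they close: fully open they stand 13 mm farther back than shut.
Start: joints at [-1.476, 0.381, 1.297, -0, 1.464, -0.215], TCP at [167.672, -523.8, 231.322] pointing down, gripper open.
Joint ranges: [-3.11, 3.11], [-0.89, 2.33], [0.22, 2.48], [-1.42, 4.56], [0.17, 2.85], [-2.88, 2.88]. Speed limits (rad/s): [2.39, 2.39, 3.14, 3.14, 3.14, 3.14].

### API

Orientations are given as a unit quaternion [x, y, z, w].
In Python, from rig import r gives the robot as it stands.
- The arm moves only by the tool carry_out, never from a script. Its argument "targets" is a list of rows, each a list of 7 numbers: the gripper's target within -1 to 1 (shut at 1, half-way at 0, fully open at -1), then the shift along the tool's x, y, z in mm, then the turn, a rotation vector about the tool's x, y, z in degrees. In form: [[hand, dx, dy, dz, wx, wy, wz], ...]. A call has exactly 5 rows; each row is the pose to reach, as a shift and turn from the pose commanded when the call began, along the tool's axes at that moment; what a row does not reach only later rows make up. A row lasts 1/10 s, in which the tool goes at most 50 mm and 8.59 degrees, less where a joint would pass 70% of its speed; a pose out of reach is approached as far as the arm can. A call with a gripper value outside its range is refused whole. The fingers move at their own pace and stop on an object; "force" is the grip in N (left out, the last holds). Time passes only in rows, so rows that repeat a pose let the fingers close, or fill a call up. It gives the time, the measured TCP pose, the force, the opening and the grip force at its end, in the units of the state.
- r.observe(): the state, without advancing time (a new reading comes with each control period).
- r.camera(name): name is "side" or "top" or "wrist"; returns a dict with "color" (480x640x3 uint8, red, green, blue), "fx", "fy", "cx", "cy" (pixels), "R" (3x3) and "t" (3): a world point X has camera coordinates R X + t. Camera axes: x right, y down, z forward; pixel columns grow to the right and rows downward; lengths in mm; the calibration is good to about 2 mm. The wrist camera is an equidistant fisheye: a pixel r from the principal point sees the ray r / f radians off the axis. A picture is of the moment at which its call begins. There is no depth.
- r.hand_in(): hands the job in; it is judged then, once.
The state is a dict: "time_s": time; "joints": joint angles; "dq": joint speeds; "tau": joint torques, N m; "position": TCP position; "ee_rot": TCP orientation; "force": force on the tool from outside, world axes, zero at the start; "moment": the same for the moment, N m; "gripper_width": finger opening in mm; "finger_force": force on a finger pad.
Only numpy, scipy, OpenCV 4.12 (cv2) and the standard library are available. Lean on these libraries where they do the work, as an engineer would, in place of code of your own. Each camera call takes 0.05 s, during which the arm holds its last target. There are 200 camera calls.

### The job

Slide the tall white spacer jar sideways across the mat, never lifting it, until it stands still inside the white ring in front of the sprung keeper. Then push it straight into the keeper, against the sprung plunger, until it sits firmly against the steel stop posts, without ramming it, and finish while still holding it pressed there upright on the mat, because the plunger throws it back out if you let go. Leave the other things on the shelf where they are.

Things in the scene. Friction and masses are not known exactly. Their poses are not given: they have to be found in the camera images.
- jar: Tall white plastic spacer jar, loose, 0.2 to 0.45 kg: round body 58 mm in diameter and 54 mm high, ribbed lid 55 mm in diameter, 68 mm high in all. Starts standing in one of two white rings, left or right (the other holds a lower, wider white tub). Origin: centre of its underside; z up. It stands on the mat, whose top is 4 mm above the work surface.
- keeper: Sprung jar keeper, fixed; place and yaw vary. Origin: on the mat's top, where the jar's centre is when fully home. x: the direction to push the jar (level, away from the robot to within 0.35 rad), y to the left, z up. Its base plate and aluminium spring housing (56 mm wide) lie 26 to 125 mm along x, with a rod end behind; nothing of it is over 55 mm above the mat.
- keeper_seat (a point): Point on the mat's top where the jar's centre is when fully home (same point and axes as keeper).
- keeper_ring (a point): Centre of the white ring (84 mm in diameter, painted on the mat) in front of the keeper: 85 mm from keeper_seat along the keeper's -x. The jar stands inside this ring when its centre is within 13 mm of this point. The plunger's head is still 65 mm ahead of a jar centred here.
- stops: The two fixed upright steel stop posts of the keeper (the hard stop), each 12 mm in diameter and 50 mm high, at 30 mm along the keeper's x from its origin and 18 mm to either side. The round jar nests between them. Origin and axes as keeper.
- plunger (a joint): Travel of the sprung plunger in m: 0 out, about 0.020 when the jar rests on both stop posts (limit 0.026). Steel rod between the posts along the keeper's x, 34 mm above the mat; its flat head, 19 mm in diameter, has its face at x = 9 mm at rest, so the jar meets it 20 mm before home. The spring pushes back with 3 N at first, 9 N at 0.020 (300 N/m).
- tub: Low, wide white tub, 84 mm in diameter and 46 mm high, standing in the ring on the side where the jar is not; leave it alone. Origin: on its underside near the middle.
- trowel: Notched steel trowel lying flat, 118 x 270 mm, its handle on top up to 66 mm; leave it alone. Origin: on its underside near the middle.
- float: Rubber grout float lying flat, 98 x 240 mm, its handle on top up to 74 mm; leave it alone. Origin: on its underside near the middle.
- nippers: Tile nippers lying flat, about 200 mm long, 18 mm high; leave them alone. Origin: on its underside near the middle.
- tape_measure: Tape measure, 68 x 66 x 36 mm; leave it alone. Origin: on its underside near the middle.
- sealer: Bottle of sealer, 64 mm in diameter, 190 mm high; leave it alone. Origin: on its underside near the middle.
- tiles: Stack of four tiles, 100 x 100 x 32 mm; leave it alone. Origin: on its underside near the middle.

How it is judged:
By the outcome, as a careful person would: the job done as asked, in the order asked, and still so for the second after the job is handed in, while the arm keeps its last pose, push and grip.
It also fails if it takes over 54 s, if anything falls off the work surface, if the arm or the gripper's body presses on something with over 40 N, if the wrist force passes 120 N, or if a joint passes its speed limit or range.

## Working session

There is one attempt and no reset: what is moved stays moved. The work goes in short steps, Python scripts to look and compute and a tool call to move; the robot and the scene stay as the last step left them, time stands still between calls to the robot, and variables do not carry over. Pictures are saved under pics/ and viewed, at most 10 in all, crops included, and the job is handed in when it is done.

Besides the shell and the picture viewer there is one more tool, called after "Emit:" in YAML: its name, and indented under it one key for each argument. carry_out: Moves the arm, as the interface text tells. Its arguments: {"type":"object","properties":{"targets":{"type":"array","items":{"type":"array","items":{"type":"number"}}},"force":{"type":"number"}},"required":["targets"]}

```bash
mkdir -p pics
python3 - <<'E'
from rig import r
import cv2
s=r.observe();print({k:s[k] for k in("time_s","position","ee_rot","gripper_width","force")},r.tcp_to_grasp)
for n in("top","side"):
    c=r.camera(n);cv2.imwrite(f"pics/{n}0.png",c["color"][:,:,::-1]);print(n,c["fx"],c["fy"],c["cx"],c["cy"],c["R"],c["t"])
E
```

```text
{'time_s': 0.0, 'position': array([ 167.65361786, -523.48172084,  230.68780919]), 'ee_rot': array([ 9.88027704e-01,  1.54274558e-01,  6.36262956e-05, -7.83137840e-04]), 'gripper_width': 85.54920769420423, 'force': array([-0.32673208,  0.31495496, -0.12012131])} 18.700000000000003
top 542.1987484864164 542.1987484864164 311.08007519036005 241.75964121638475 [[ 0.02900252 -0.99955671 -0.00672614]
 [-0.98937108 -0.02774646 -0.14274102]
 [ 0.14249112  0.0107945  -0.98973722]] [   2.66987832  522.14917261 1433.38429264]
side 506.4509814353448 506.4509814353448 319.88307862917077 235.69435893306215 [[-0.75389066  0.65675492  0.01793983]
 [ 0.42475684  0.5080476  -0.74931253]
 [-0.50122898 -0.55727965 -0.66197349]] [ 390.08768283 -219.41609135 1723.96932016]
```

View pics/top0.png

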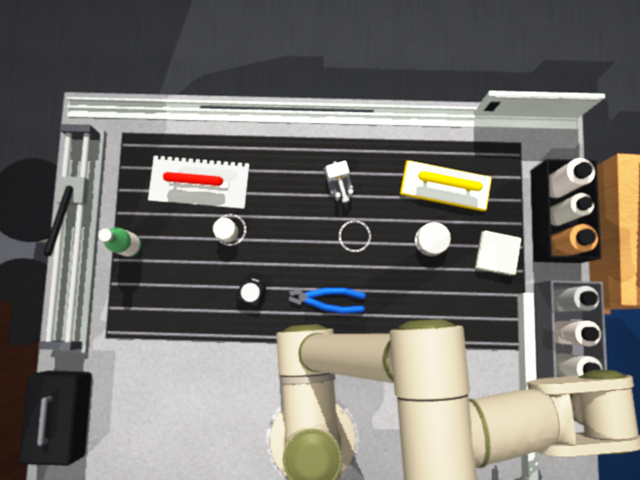

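View pics/side0.png

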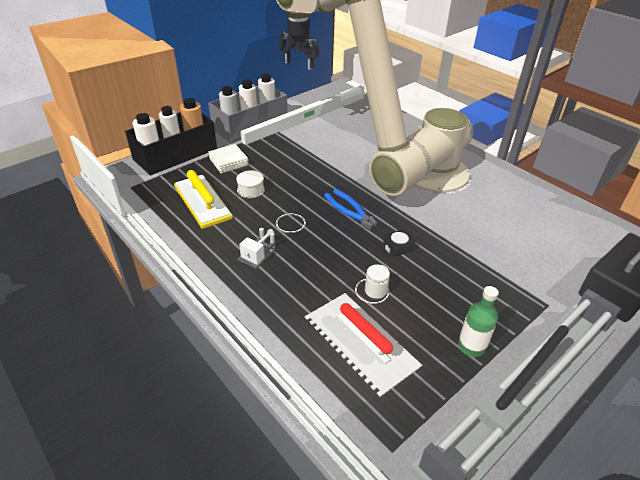

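The jar, a tall lid with a small top, is in the left ring at about (226,229) in the top view. The tub is on the right at (433,239), the keeper ring is at (355,236), and the keeper is at (338,175). Next I measure these.

```bash
cat > h.py <<'E'
import numpy as np, cv2
from rig import r
def ray(c,px,z):
    p=np.asarray(px,float).reshape(-1,2)
    d=np.c_[(p[:,0]-c["cx"])/c["fx"],(p[:,1]-c["cy"])/c["fy"],np.ones(len(p))]@c["R"]
    o=-c["R"].T@c["t"]
    return o+d*((z-o[2])/d[:,2])[:,None]
E
python3 - <<'E'
from h import *
for n,boxes in(("top",dict(ring=(330,212,380,258),jar=(205,208,252,250),keeper=(318,150,362,206))),("side",dict(ring=(272,208,310,236),jar=(350,260,396,306),keeper=(232,222,282,270)))):
    c=r.camera(n)
    g=cv2.cvtColor(c["color"],cv2.COLOR_RGB2GRAY)
    for k,(a,b,e,f) in boxes.items():
        m=(g[b:f,a:e]>(200 if k=="jar" else 110)).astype(np.uint8)
        if k=="ring":
            m=(g[b:f,a:e]>95).astype(np.uint8)
            m[:]=cv2.morphologyEx(m,cv2.MORPH_CLOSE,np.ones((3,3)))
        N,l,st,ce=cv2.connectedComponentsWithStats(m)
        i=1+np.argmax(st[1:,2]*st[1:,3]);q=np.argwhere(l==i)[:,::-1]+[a,b]
        if k=="ring":
            w=ray(c,q,4)[:,:2].astype(np.float32);C,R=cv2.minEnclosingCircle(w);A=np.linalg.lstsq(np.c_[2*w,np.ones(len(w))],(w**2).sum(1),rcond=None)[0]
            print(n,k,C,R,A[:2],st[i])
        else:
            print(n,k,st[i],ce[i]+[a,b],"z72:",ray(c,ce[i]+[a,b],72),"z0:",ray(c,ce[i]+[a,b],38))
    if n=="top":
        im=c["color"][145:255,200:380]
    else: im2=c["color"][205:310,230:410]
z=lambda i:cv2.resize(i,None,fx=4.4,fy=2.7 if 0 else 4.4,interpolation=cv2.INTER_CUBIC)
cv2.imwrite("pics/z1.png",z(im)[:,:,::-1]);cv2.imwrite("pics/z2.png",z(im2)[:,:,::-1])
E
```

```text
top ring (561.8408203125, -101.63426971435547) 77.6912612915039 [ 556.63556336 -101.87281584] [  0   5  50  35 561]
top jar [  8   7  22  24 368] [223.42663043 227.64402174] z72: [[548.28822546 251.47260709  72.        ]] z0: [[553.93432456 257.44831507  38.        ]]
top keeper [  0  10  44  43 694] [340.11095101 178.31412104] z72: [[691.62607869 -55.95663206  72.        ]] z0: [[700.70125549 -57.33556716  38.        ]]
side ring (552.0343017578125, -103.31293487548828) 73.507568359375 [ 555.06923763 -100.40708334] [  0   0  38  28 302]
side jar [ 16   5  23  33 512] [375.36328125 278.88476562] z72: [[572.24703392 267.8252073   72.        ]] z0: [[546.52819146 247.06536689  38.        ]]
side keeper [  0   0  43  46 775] [254.11354839 246.08129032] z72: [[730.11849423 -19.02282396  72.        ]] z0: [[710.37821495 -50.64554656  38.        ]]
```

View pics/z1.png

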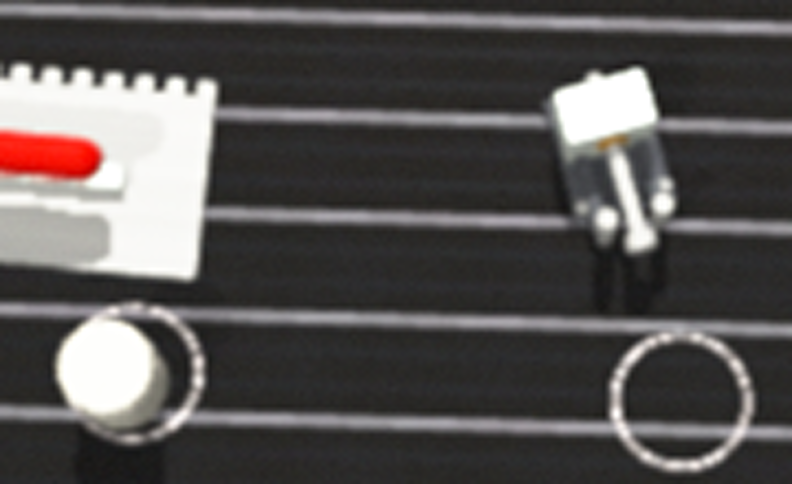

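Zoomed top view, in zoom pixels: lid centre ≈(101,368), keeper ring centre ≈(681,402), post tops ≈(606,220) and (663,200), plunger head ≈(640,242). The housing top corners are ≈(552,95), (645,68), (658,115) and (565,147).

View pics/z2.png

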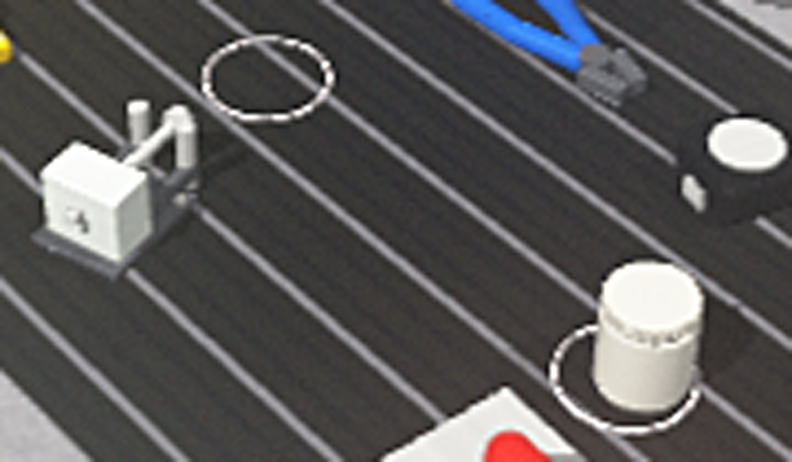

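Run:
```python
from h import *
c=r.camera("top")
u=lambda p:(np.array(p)+.5)/4.4-.5+[200,145]
for k,p,z in(("lid",(101,368),72),("ring",(681.5,401.5),4),("startring",(131,372),4),("postL",(606,214),54),("postR",(663,193),54),("head",(640,242),38),("h1",(552,95),54),("h2",(645,68),54),("h3",(658,115),54),("h4",(565,147),54)):
    print(k,ray(c,u(p),z)[0].round(1))
# subpixel edge: saturated-lid side & ring via weighted circle fit
g=cv2.cvtColor(c["color"],cv2.COLOR_RGB2GRAY).astype(float)
v,x=np.mgrid[0:480,0:640]
C=ray(c,u((681.5,401.5)),4)[0,:2]
X=ray(c,np.c_[x.ravel(),v.ravel()],4)[:,:2]
d=np.hypot(*(X-C).T);m=(abs(d-41)<9)&(g.ravel()>90)
th=np.degrees(np.arctan2(*(X[m]-C).T)).round()
A=np.linalg.lstsq(np.c_[2*X[m],np.ones(m.sum())],(X[m]**2).sum(1),rcond=None)[0];print("ringfit",A[:2],(A[2]+A[0]**2+A[1]**2)**.5,m.sum())
```

```text
lid [546.6 253.7  72. ]
ring [ 546.6 -102.2    4. ]
startring [555.8 246.6   4. ]
postL [654.5 -50.1  54. ]
postR [668.8 -85.   54. ]
head [641.1 -72.2  38. ]
h1 [729.4 -14.8  54. ]
h2 [748.3 -72.3  54. ]
h3 [718.3 -80.9  54. ]
h4 [696.4 -23.7  54. ]
ringfit [ 548.15928865 -101.89343337] 42.21348492099696 341
```

Keeper yaw ≈0.30, and the tool's x is already at yaw 0.31, so I keep that orientation. Seen from the side, the scene agrees. I'll move above the keeper ring for a close look on the way.

Emit:
carry_out:
  targets:
    - [-1,41,-28,0,0,0,0]
    - [-1,82,-56,0,0,0,0]
    - [-1,123,-84,0,0,0,0]
    - [-1,164,-112,0,0,0,0]
    - [-1,205,-140,0,0,0,0]
  force: 40

```text
time_s: 0.75
position: [321.0, -326.3, 231.4]
ee_rot: [0.988, 0.154, 0.0, 0.0]
force: [0.2, -0.4, -0.1]
gripper_width: 85.3
finger_force: 0.0
```

Emit:
carry_out:
  targets:
    - [-1,41,-28,0,0,0,0]
    - [-1,82,-56,0,0,0,0]
    - [-1,123,-84,0,0,0,0]
    - [-1,164,-112,0,0,0,0]
    - [-1,205,-140,0,0,0,0]

```text
time_s: 1.25
position: [473.7, -130.2, 231.4]
ee_rot: [0.988, 0.154, 0.0, 0.0]
force: [1.1, -1.1, 0.0]
gripper_width: 85.5
finger_force: 0.0
```

Run:
```python
from h import *
c=r.camera("wrist");cv2.imwrite("pics/w1.png",c["color"][:,:,::-1])
print(r.observe()["time_s"],r.observe()["position"],c["fx"],c["cx"],c["cy"],c["R"],-c["R"].T@c["t"])
np.savez("w1.npz",**c)
```

```text
1.3 [ 476.66875769 -124.94920103  231.35399566] 371.64829954431775 315.96728978503603 247.15858930910633 [[ 0.30521828 -0.95228189  0.00100487]
 [-0.91713161 -0.2936678   0.26949737]
 [-0.25634236 -0.08317712 -0.9630006 ]] [ 538.47116326 -110.81891284  373.5996968 ]
```

View pics/w1.png

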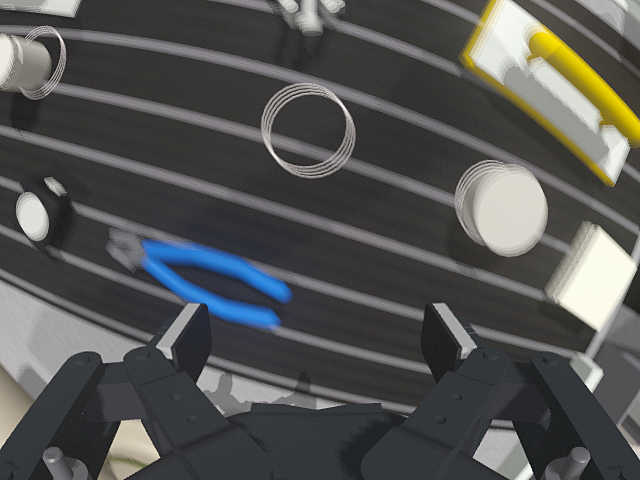

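The image is motion-blurred: ring around (308,130), keeper posts at the top edge near (300,15), jar at (15,60). The arm has settled now, so I retake it and measure the ring.

```bash
cat >> h.py <<'E'
def fish(c,px,z):
    p=np.asarray(px,float).reshape(-1,2)-[c["cx"],c["cy"]]
    q=np.hypot(*p.T)+1e-9;t=q/c["fx"]
    d=np.c_[p/q[:,None]*np.sin(t)[:,None],np.cos(t)]@c["R"]
    o=-c["R"].T@c["t"]
    return o+d*((z-o[2])/d[:,2])[:,None]
def ringfit(c,C,n=72,R=41):
    # brightest point along each radius on the mat, then robust circle fit
    g=cv2.cvtColor(c["color"],cv2.COLOR_RGB2GRAY)
    v,x=np.mgrid[0:480,0:640]
    X=fish(c,np.c_[x.ravel(),v.ravel()],4)[:,:2];G=g.ravel()
    C=np.array(C,float)
    for w in(16,9,6):
        D=X-C;d=np.hypot(*D.T);m=(abs(d-R)<w)&(G>130)
        P=X[m]
        a=np.linalg.lstsq(np.c_[2*P,np.ones(len(P))],(P**2).sum(1),rcond=None)[0];C=a[:2]
    return C,(a[2]+C@C)**.5,len(P)
E
python3 - <<'E'
from h import *
for i in range(4): c=r.camera("wrist")
print(r.observe()["position"],-c["R"].T@c["t"])
print(ringfit(c,(548,-102)))
im=cv2.resize(c["color"][0:190,0:400],None,fx=2,fy=2,interpolation=cv2.INTER_CUBIC);cv2.imwrite("pics/w2.png",im[:,:,::-1]);np.savez("w2.npz",**c)
E
```

```text
[ 472.56676585 -132.31258232  231.17004988] [ 537.80643319 -111.8106353   373.21855195]
(array([ 549.98249246, -103.57368728]), np.float64(42.377565588808885), 1102)
```

View pics/w2.png

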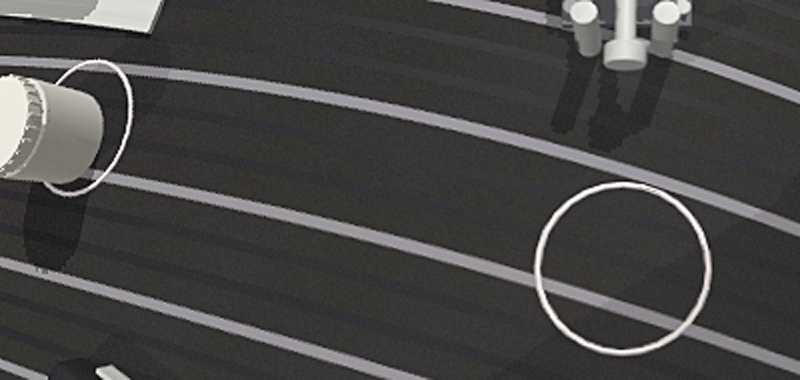

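Crisp view, in zoom pixels: post tops at (584,13) and (666,13), head front at ≈(625,55), ring centre ≈(623,268). The keeper axis runs almost along the image's vertical.

Run:
```python
from h import *
c=dict(np.load("w2.npz"));s=r.observe()
P=fish(c,[(291.8,6.3),(332.8,6.3)],54)[:,:2];C=np.array(ringfit(c,(548,-102))[0])
m=P.mean(0);d=m-C;y=P[0]-P[1];print(P,m,np.hypot(*d),np.arctan2(d[1],d[0]),np.arctan2(-y[0],y[1]),np.hypot(*y))
print("head",fish(c,[(312.4,21)],38))
J=np.array([549,252]);e=J-s["position"][:2];a=.3099
print("to jar, tool:",e[0]*np.cos(a)+e[1]*np.sin(a),e[0]*np.sin(a)-e[1]*np.cos(a))
```

```text
[[651.15219331 -53.51149694]
 [661.86117865 -87.13233714]] [656.50668598 -70.32191704] 111.59338703717037 0.30256805600617004 0.30836187683524335 35.285170580034546
head [[647.91937735 -73.06724699  38.        ]]
to jar, tool: 189.99353839921406 -342.696156351793
```

Emit:
carry_out:
  targets:
    - [-1,20,-42,0,0,0,0]
    - [-1,40,-84,0,0,0,0]
    - [-1,60,-126,0,0,0,0]
    - [-1,80,-168,0,0,0,0]
    - [-1,100,-210,0,0,0,0]

```text
time_s: 2.0
position: [504.0, 98.4, 231.5]
ee_rot: [0.988, 0.153, 0.0, 0.0]
force: [1.0, -0.6, -1.1]
gripper_width: 85.6
finger_force: 0.0
```

Emit:
carry_out:
  targets:
    - [-1,15,-40,0,0,0,0]
    - [-1,30,-80,0,0,0,0]
    - [-1,45,-120,0,0,0,0]
    - [-1,50,-130,0,0,0,0]
    - [-1,50,-130,0,0,0,0]

```text
time_s: 2.5
position: [512.3, 237.1, 231.1]
ee_rot: [0.988, 0.154, -0.0, 0.0]
force: [0.2, -0.9, 0.1]
gripper_width: 85.6
finger_force: 0.0
```

Run:
```python
from h import *
for i in range(3): c=r.camera("wrist")
s=r.observe();print(s["time_s"],s["position"],s["ee_rot"],-c["R"].T@c["t"])
cv2.imwrite("pics/w3.png",c["color"][:,:,::-1]);np.savez("w3.npz",**c)
```

```text
2.65 [512.33731446 235.45297525 231.37759527] [ 9.88211175e-01  1.53096782e-01 -8.52885444e-05  2.05206094e-04] [577.19131489 254.9099855  373.3592393 ]
```

View pics/w3.png

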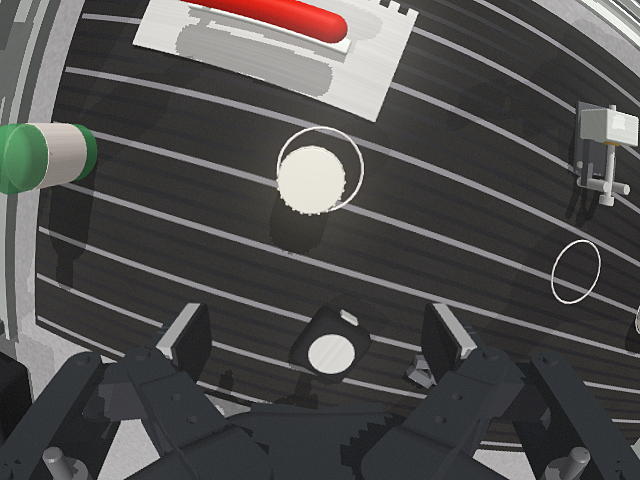

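The lid is a clean disc centred near (311,180), with the ring around it and the trowel well clear behind.

Run:
```python
from h import *
c=dict(np.load("w3.npz"));g=cv2.cvtColor(c["color"],cv2.COLOR_RGB2GRAY)
m=(g[130:225,260:370]>190).astype(np.uint8);m=cv2.morphologyEx(m,cv2.MORPH_OPEN,np.ones((7,7)))
q=np.argwhere(m)[:,::-1]+[260,130]
W=fish(c,q,72)[:,:2];C,R=cv2.minEnclosingCircle(W.astype(np.float32));J=W.mean(0);print(q.mean(0),J,C,R)
s=r.observe();x,y=s["ee_rot"][:2];a=2*np.arctan2(y,x);e=J-s["position"][:2]
print(a,"tool:",e[0]*np.cos(a)+e[1]*np.sin(a),e[0]*np.sin(a)-e[1]*np.cos(a))
```

```text
[310.75134982 179.49048025] [549.6740542  250.21596121] (549.1633911132812, 250.03770446777344) 27.986406326293945
0.30740249287304017 tool: 40.053538107486126 -2.773440805061549
```

Emit:
carry_out:
  targets:
    - [-1,30,-3,0,0,0,0]
    - [-1,40,-3,30,0,0,0]
    - [-1,40,-3,70,0,0,0]
    - [-1,40,-3,110,0,0,0]
    - [-1,40,-3,120,0,0,0]

```text
time_s: 3.15
position: [547.7, 250.2, 107.6]
ee_rot: [0.988, 0.153, -0.004, 0.0]
force: [0.6, -0.6, -0.0]
gripper_width: 85.8
finger_force: 0.0
```

Emit:
carry_out:
  targets:
    - [-1,0,0,30,0,0,0]
    - [-1,0,0,60,0,0,0]
    - [-1,0,0,85,0,0,0]
    - [-1,0,0,95,0,0,0]
    - [-1,0,0,95,0,0,0]

```text
time_s: 3.65
position: [549.5, 251.7, 16.5]
ee_rot: [0.988, 0.154, -0.0, 0.0]
force: [-0.4, 0.3, 1.0]
gripper_width: 85.4
finger_force: 0.0
```

Run:
```python
from h import *
s=r.observe();print(s["time_s"],s["position"],s["ee_rot"],s["force"])
J=np.array([549.5,250.1]);a=2*np.arctan2(s["ee_rot"][1],s["ee_rot"][0]);e=J-s["position"][:2]
print(a,"tool:",e[0]*np.cos(a)+e[1]*np.sin(a),e[0]*np.sin(a)-e[1]*np.cos(a))
```

```text
3.65 [549.50633355 251.74904656  16.50039581] [ 9.88104614e-01  1.53782871e-01 -3.12658759e-04  5.41976101e-05] [-0.38756947  0.34689455  1.0352094 ]
0.3087911227160127 tool: -0.507191043062155 1.5691245687266955
```

Emit:
carry_out:
  targets:
    - [-0.3,0,1.5,0,0,0,0]
    - [0,0,1.5,0,0,0,0]
    - [0.2,0,1.5,0,0,0,0]
    - [0.5,0,1.5,0,0,0,0]
    - [1,0,1.5,0,0,0,0]
  force: 40

```text
time_s: 4.15
position: [550.6, 251.1, 18.2]
ee_rot: [0.988, 0.154, 0.002, -0.0]
force: [-0.4, -1.0, 6.9]
gripper_width: 57.3
finger_force: 42.4
```

Emit:
carry_out:
  targets:
    - [1,0,0,0,0,0,0]
    - [1,0,0,0,0,0,0]
    - [1,0,0,0,0,0,0]
    - [1,0,0,0,0,0,0]
    - [1,0,0,0,0,0,0]

```text
time_s: 4.65
position: [550.6, 251.1, 18.3]
ee_rot: [0.988, 0.154, 0.002, -0.0]
force: [-0.7, -0.9, 6.7]
gripper_width: 57.1
finger_force: 42.4
```

Run:
```python
from h import *
s=r.observe();print(s["time_s"],s["position"],s["ee_rot"],s["force"],s["moment"])
T=np.array([549.5,-103]);a=2*np.arctan2(s["ee_rot"][1],s["ee_rot"][0]);e=T-s["position"][:2]
print(a,"tool:",e[0]*np.cos(a)+e[1]*np.sin(a),e[0]*np.sin(a)-e[1]*np.cos(a))
```

```text
4.65 [550.62815554 251.09068418  18.26052761] [ 9.88028549e-01  1.54261960e-01  1.68341718e-03 -1.29215628e-05] [-0.71298414 -0.88810991  6.69961507] [-0.12458919  0.14022161 -0.04281595]
0.30976130012149133 tool: -109.01238816073733 336.8943225744052
```

Gripped, with a light downward press of 6.7 N, so it can't lift. Sliding towards the keeper ring.

Emit:
carry_out:
  targets:
    - [1,-1,4,0,0,0,0]
    - [1,-4,12,0,0,0,0]
    - [1,-8,24,0,0,0,0]
    - [1,-12,37,0,0,0,0]
    - [1,-16,50,0,0,0,0]

```text
time_s: 5.15
position: [550.7, 199.1, 18.2]
ee_rot: [0.988, 0.154, 0.002, -0.001]
force: [0.4, 4.6, 6.2]
gripper_width: 57.0
finger_force: 42.4
```

Emit:
carry_out:
  targets:
    - [1,-4,13,0,0,0,0]
    - [1,-8,26,0,0,0,0]
    - [1,-13,39,0,0,0,0]
    - [1,-17,52,0,0,0,0]
    - [1,-21,65,0,0,0,0]

```text
time_s: 5.65
position: [550.6, 130.6, 18.2]
ee_rot: [0.988, 0.154, 0.002, -0.0]
force: [0.1, 5.4, 7.5]
gripper_width: 57.0
finger_force: 42.4
```

Emit:
carry_out:
  targets:
    - [1,-4,13,0,0,0,0]
    - [1,-8,26,0,0,0,0]
    - [1,-13,39,0,0,0,0]
    - [1,-17,52,0,0,0,0]
    - [1,-21,65,0,0,0,0]

```text
time_s: 6.15
position: [550.3, 62.2, 18.2]
ee_rot: [0.988, 0.154, 0.002, -0.0]
force: [0.7, 5.8, 7.8]
gripper_width: 57.1
finger_force: 42.6
```

Emit:
carry_out:
  targets:
    - [1,-4,13,0,0,0,0]
    - [1,-8,26,0,0,0,0]
    - [1,-13,39,0,0,0,0]
    - [1,-17,52,0,0,0,0]
    - [1,-21,65,0,0,0,0]

```text
time_s: 6.65
position: [550.1, -6.1, 18.2]
ee_rot: [0.988, 0.154, 0.002, -0.0]
force: [-0.7, 6.1, 9.2]
gripper_width: 56.8
finger_force: 42.7
```

Run:
```python
from h import *
s=r.observe();print(s["time_s"],s["position"],s["ee_rot"],s["force"],s["gripper_width"])
T=np.array([549.5,-103]);a=2*np.arctan2(s["ee_rot"][1],s["ee_rot"][0]);e=T-s["position"][:2]
print(a,"tool:",e[0]*np.cos(a)+e[1]*np.sin(a),e[0]*np.sin(a)-e[1]*np.cos(a))
```

```text
6.65 [550.07156266  -6.13386243  18.22122757] [ 9.88034538e-01  1.54221919e-01  1.82112168e-03 -1.88573481e-04] [-0.69831158  6.05603312  9.216753  ] 56.81327259539292
0.30968032836463844 tool: -30.06473500186806 92.08413001952609
```

Emit:
carry_out:
  targets:
    - [1,-4,13,0,0,0,0]
    - [1,-8,26,0,0,0,0]
    - [1,-12,38,0,0,0,0]
    - [1,-16,49,0,0,0,0]
    - [1,-19,59,0,0,0,0]

```text
time_s: 7.15
position: [549.8, -68.1, 18.2]
ee_rot: [0.988, 0.154, 0.002, -0.0]
force: [0.2, 6.5, 9.3]
gripper_width: 57.4
finger_force: 42.8
```

Emit:
carry_out:
  targets:
    - [1,-3,9,0,0,0,0]
    - [1,-6,18,0,0,0,0]
    - [1,-9,26,0,0,0,0]
    - [1,-10,31,0,0,0,0]
    - [1,-11,33,0,0,0,0]

```text
time_s: 7.65
position: [549.6, -102.9, 18.2]
ee_rot: [0.988, 0.154, 0.002, -0.0]
force: [1.7, 6.3, 8.7]
gripper_width: 57.1
finger_force: 42.8
```

Emit:
carry_out:
  targets:
    - [1,0,0,0,0,0,0]
    - [1,0,0,0,0,0,0]
    - [1,0,0,0,0,0,0]
    - [1,0,0,0,0,0,0]
    - [1,0,0,0,0,0,0]

```text
time_s: 8.15
position: [549.5, -103.1, 18.2]
ee_rot: [0.988, 0.154, 0.002, 0.0]
force: [-0.9, 2.1, 8.8]
gripper_width: 57.1
finger_force: 42.7
```

Run:
```python
from h import *
c=r.camera("wrist");s=r.observe();print(s["time_s"],s["position"],s["ee_rot"],s["force"])
cv2.imwrite("pics/w4.png",c["color"][:,:,::-1]);np.savez("w4.npz",**c)
```

```text
8.2 [ 549.53588075 -103.06497227   18.2314174 ] [9.88043251e-01 1.54168239e-01 1.57052427e-03 4.70607808e-04] [-0.18716936  1.92016734  9.64634178]
```

View pics/w4.png

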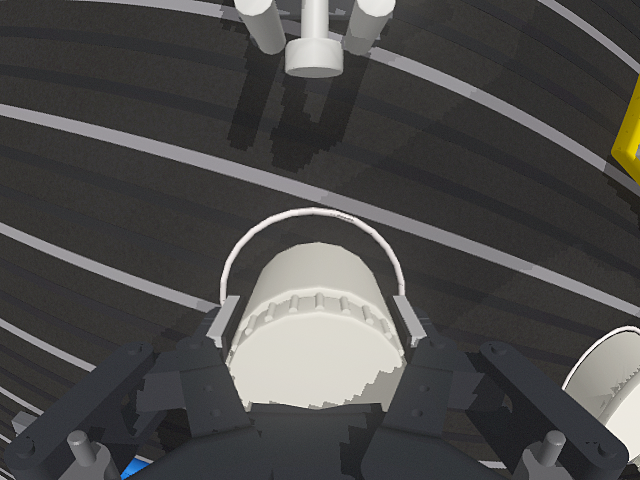

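The jar stands inside the ring, with the base front edge at (318,243) and the ring front at (312,210). The plunger head is straight ahead at (314,57). I check the lateral offset numerically.

Run:
```python
from h import *
c=dict(np.load("w4.npz"));s=r.observe()
a=2*np.arctan2(s["ee_rot"][1],s["ee_rot"][0]);p=s["position"][:2]
def tool(w): e=w[:2]-p;return np.round([e[0]*np.cos(a)+e[1]*np.sin(a),e[0]*np.sin(a)-e[1]*np.cos(a)],1)
for k,q,z in(("base front",(318,243),4),("ring front",(312,210),4),("ring L",(221,290),4),("ring R",(404,290),4),("head bot L",(287,68),33),("head top mid",(314.5,43),47.5),("head L",(286,50),38),("head R",(343,50),38),("lid front",(318,318),72),("lid back-right",(404,348),66),("lid left",(229,348),66),("post foot L",(274,52),4),("post foot R",(355,52),4)):
    w=fish(c,[q],z)[0];print(k,w.round(1),tool(w))
```

```text
base front [574.7 -97.4   4. ] [25.7  2.3]
ring front [587.8 -90.5   4. ] [40.3 -0.3]
ring L [539.6 -61.5   4. ] [  3.2 -42.6]
ring R [ 565.5 -142.3    4. ] [ 3.2 42.2]
head bot L [637.2 -66.2  33. ] [94.8 -8.4]
head top mid [644.7 -73.6  47.5] [99.6  0.9]
head L [642.2 -64.6  38. ] [100.   -8.4]
head R [647.8 -82.3  38. ] [100.   10.2]
lid front [572.2 -97.7  72. ] [23.2  1.8]
lid back-right [ 567.1 -126.5   66. ] [ 9.6 27.7]
lid left [551.2 -76.6  66. ] [  9.7 -24.7]
post foot L [647.8 -54.7   4. ] [108.3 -16.1]
post foot R [658.1 -86.9   4. ] [108.3  17.7]
```

Emit:
carry_out:
  targets:
    - [1,2,0,0,0,0,0]
    - [1,6,0,0,0,0,0]
    - [1,12,0,0,0,0,0]
    - [1,18,0,0,0,0,0]
    - [1,24,0,0,0,0,0]
  force: 60

```text
time_s: 8.7
position: [571.2, -96.5, 18.4]
ee_rot: [0.988, 0.154, -0.0, 0.001]
force: [-8.1, -3.0, 11.2]
gripper_width: 56.7
finger_force: 61.0
```

Emit:
carry_out:
  targets:
    - [1,6,0,0,0,0,0]
    - [1,12,-0.5,0,0,0,0]
    - [1,18,-0.5,0,0,0,0]
    - [1,24,-1,0,0,0,0]
    - [1,30,-1,0,0,0,0]

```text
time_s: 9.2
position: [599.6, -86.4, 18.4]
ee_rot: [0.988, 0.154, -0.0, 0.001]
force: [-7.8, -2.4, 10.9]
gripper_width: 56.9
finger_force: 61.2
```

Emit:
carry_out:
  targets:
    - [1,3,0,0,0,0,0]
    - [1,5,0,0,0,0,0]
    - [1,7,0,0,0,0,0]
    - [1,8,0,0,0,0,0]
    - [1,9,0,0,0,0,0]

```text
time_s: 9.7
position: [608.0, -83.7, 18.4]
ee_rot: [0.988, 0.154, -0.0, 0.001]
force: [-7.2, -3.2, 10.9]
gripper_width: 56.9
finger_force: 61.6
```

```bash
cat > st.py <<'E'
from h import *
s=r.observe();a=.3027;R=np.array([[np.cos(a),np.sin(a)],[-np.sin(a),np.cos(a)]])
print(s["time_s"],s["position"].round(1),"keeper-frame pos from ring:",(R@(s["position"][:2]-[549.5,-103.1])).round(2),"F:",(R@s["force"][:2]).round(2),s["force"][2].round(1),s["ee_rot"].round(4),s["gripper_width"])
E
python3 st.py
```

```text
9.7 [608.  -83.7  18.4] keeper-frame pos from ring: [61.61  1.08] F: [-7.87 -0.89] 10.9 [ 9.880e-01  1.544e-01 -0.000e+00  8.000e-04] 56.86716567601596
```

Emit:
carry_out:
  targets:
    - [1,1.5,0,0,0,0,0]
    - [1,3,0,0,0,0,0]
    - [1,4.5,0,0,0,0,0]
    - [1,6,0,0,0,0,0]
    - [1,7.5,0,0,0,0,0]

```text
time_s: 10.2
position: [614.3, -81.7, 18.4]
ee_rot: [0.988, 0.154, -0.001, 0.001]
force: [-12.4, -4.5, 13.4]
gripper_width: 57.4
finger_force: 61.6
```

Emit:
carry_out:
  targets:
    - [1,1.5,0,0,0,0,0]
    - [1,3,0,0,0,0,0]
    - [1,4.5,0,0,0,0,0]
    - [1,6,0,0,0,0,0]
    - [1,7,0,0,0,0,0]

```text
time_s: 10.7
position: [620.6, -79.7, 18.4]
ee_rot: [0.988, 0.154, -0.002, 0.001]
force: [-15.1, -4.9, 15.1]
gripper_width: 57.0
finger_force: 61.7
```

```bash
python3 st.py
```

```text
10.7 [620.6 -79.7  18.4] keeper-frame pos from ring: [74.84  1.12] F: [-15.92  -0.16] 15.1 [ 9.880e-01  1.544e-01 -1.500e-03  8.000e-04] 56.96948694369347
```

Emit:
carry_out:
  targets:
    - [1,1,0,0,0,0,0]
    - [1,2,0,0,0,0,0]
    - [1,3,0,0,0,0,0]
    - [1,4,0,0,0,0,0]
    - [1,5,0,0,0,0,0]

```text
time_s: 11.2
position: [625.0, -78.4, 18.4]
ee_rot: [0.988, 0.154, -0.002, 0.001]
force: [-15.4, -5.8, 15.2]
gripper_width: 56.8
finger_force: 61.8
```

Emit:
carry_out:
  targets:
    - [1,1,0,0,0,0,0]
    - [1,2,0,0,0,0,0]
    - [1,3,0,0,0,0,0]
    - [1,4,0,0,0,0,0]
    - [1,4.5,0,0,0,0,0]

```text
time_s: 11.7
position: [629.1, -77.1, 18.4]
ee_rot: [0.988, 0.154, -0.002, 0.001]
force: [-17.2, -7.1, 15.1]
gripper_width: 56.6
finger_force: 61.8
```

```bash
python3 st.py
```

```text
11.7 [629.1 -77.1  18.4] keeper-frame pos from ring: [83.72  1.1 ] F: [-18.5   -1.69] 15.1 [ 9.880e-01  1.543e-01 -2.200e-03  8.000e-04] 56.58901118483306
```

Emit:
carry_out:
  targets:
    - [1,0.6,0,0,0,0,0]
    - [1,1.2,0,0,0,0,0]
    - [1,1.8,0,0,0,0,0]
    - [1,2.4,0,0,0,0,0]
    - [1,3,0,0,0,0,0]

```text
time_s: 12.2
position: [630.4, -76.7, 18.5]
ee_rot: [0.988, 0.154, -0.004, 0.001]
force: [-25.9, -9.9, 20.8]
gripper_width: 56.6
finger_force: 62.4
```

```bash
python3 st.py
```

```text
12.2 [630.4 -76.7  18.5] keeper-frame pos from ring: [85.07  1.11] F: [-27.66  -1.74] 20.8 [ 9.880e-01  1.543e-01 -4.200e-03  8.000e-04] 56.63081461281168
```

Force jumped from 18 to 28 N while motion nearly stopped, so the jar is on the posts. I hold and check visually.

Emit:
carry_out:
  targets:
    - [1,0.3,0,0,0,0,0]
    - [1,0.6,0,0,0,0,0]
    - [1,0.6,0,0,0,0,0]
    - [1,0.6,0,0,0,0,0]
    - [1,0.6,0,0,0,0,0]

```text
time_s: 12.7
position: [630.4, -76.7, 18.4]
ee_rot: [0.988, 0.154, -0.005, 0.001]
force: [-27.4, -10.5, 21.9]
gripper_width: 57.1
finger_force: 62.5
```

```bash
python3 st.py
python3 - <<'E'
from h import *
c=r.camera("wrist");d=r.camera("side")
a=c["color"][120:420,120:520];b=cv2.resize(d["color"][170:290,200:340],(350,300),interpolation=cv2.INTER_CUBIC)
cv2.imwrite("pics/w5.png",np.hstack([a,b])[:,:,::-1])
cv2.imwrite("pics/w5f.png",c["color"][:,:,::-1])
E
```

```text
12.7 [630.4 -76.7  18.4] keeper-frame pos from ring: [85.09  1.12] F: [-29.3   -1.87] 21.9 [ 9.880e-01  1.541e-01 -4.800e-03  7.000e-04] 57.06640720290316
```

View pics/w5.png

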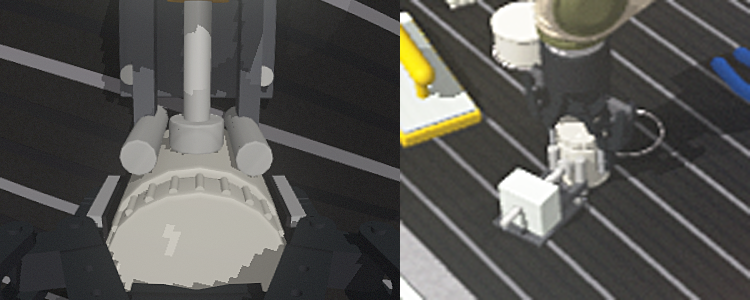

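The jar is upright and nested evenly between both posts, with the head pushed back between them. Position is steady under about 29 N of push. Handing in while holding.

```bash
python3 -c "
from rig import r
print(r.hand_in())"
```

```text
the job is handed in; nothing more can be done
None
```

I slid the jar into the keeper ring, stopped it there, then pushed it slowly home against both stop posts, and handed the job in at about 13 s still holding it pressed there upright; the hand-in gave no verdict.

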